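# Load the soap refill and clamp it home

### The job

Fit the round soap refill into the dispenser: stand it upright, neck up, in the round cradle while the clamp is open, let go of it, then swing the clamp over and press its paddle fully down, so that the refill is driven home. The square refill is for another dispenser.

Things in the scene. Friction and masses are not known exactly. Their poses are not given: they have to be found in the camera images.
- refill_mid (a point): Centre (45 mm up, on the axis) of the round refill: an upright white plastic cartridge, 50 mm in diameter, 90 mm tall, the top 11 mm being a neck 34 mm in diameter; about 0.16 kg; z is its axis. It stands on the table at one of four places on the right, the others taken by a square white refill (48 mm, same height and neck, not wanted), a bamboo cup and a glass tumbler.
- dispenser: Grey soap dispenser base, fixed. Origin on the cradle's axis at table height, z up. Plate 12 mm thick, x -60 to 60, y -70 to 130 mm. The cradle is a round cup 72 mm wide inside, flaring to 92 mm (100 outside) at its rim, 56 mm above the table; its floor, the seat, starts 42 mm above the table. A steel post (x -30 to 30, y 82 to 108, 137 mm high) carries the clamp. Spout to -x.
- clamp (a joint): Clamp angle, rad: 0 closed (level, at its stop), pi/2 arm straight up. Starts open, 1.4 to 1.75; stays where left (about 1 N at the paddle moves it). Hinge axis parallel to the dispenser's x through (0, 95, 125) mm. Steel arm 26 mm wide; its rubber foot, 95 mm from the axis, meets the refill standing on the raised seat at about 0.17 rad; from there press the paddle with about 6 N to the stop.
- clamp_paddle (a point): Centre of the outer face of the paddle at the clamp arm's end: a steel plate 50 mm (along the hinge axis) by 44 mm by 10 mm. From the hinge axis the point lies 155 mm out along the arm and 22 mm off it; the paddle ends at 177 mm. Open, it stands above the post, its outer face to the dispenser's +y; closed, that face is on top, at (0, -60, 147) mm of the dispenser.
- seat (a joint): How far the cradle's floor is pressed down, m: 0 at the start, at most 0.016. A steel disc 68 mm wide that slides stiffly (about 8 N) and stays where left; closing the clamp fully on the refill presses it down about 0.015.
Not all that is in view belongs to the job. What is shaped like the part that bears refill_mid but red or turquoise is not meant.

How it is judged:
By the outcome, as a careful person would: the job done as asked, in the order asked, and still so for the second after the job is handed in, with the robot touching nothing.
It also fails if it takes over 53 s, if anything falls off the work surface, if the arm or the gripper's body presses on something with over 40 N, if the wrist force passes 120 N, or if a joint passes its speed limit or range.

### The arm

A 7-joint arm with a two-finger parallel gripper is mounted at the origin on the work surface. World frame = base frame: x ahead of the robot, y to its left, z up, the work surface at z = 0. Lengths are in m, angles in rad, forces in N, time in s.
With the tool pointing down it reaches from about 0.4 to 0.85 m from the base axis. Payload 6.9 kg.
Tool frame: the origin (TCP) lies at the very end of the fingers, on their centre line; the grasp point (between the pads) lies 19 mm behind it; z points along the fingers, y is the line along which they close (so a half turn about z gives the same grasp; the last joint's range is limited). The gripper opens to 85 mm and grips with 20 to 120 N. Pads are 22 mm wide; open, the fingers measure 114 mm over their backs; the gripper's body (76 mm by 85 mm) begins 54 mm behind the grasp point. The pads swing forward as they close: fully open they stand 13 mm farther back than shut.
Start: joints at [1.421, 0.507, -0.238, 1.5, 0.126, 1.149, -0.155], TCP at [0.158, -0.605, 0.231] pointing down, gripper open.
Joint ranges: [-3.08, 3.08], [-0.24, 2.05], [-1.43, 1.35], [0, 2.5], [-1.52, 4.66], [0.17, 1.96], [-2.89, 2.89]. Speed limits (rad/s): [2.39, 2.39, 3.14, 3.14, 3.14, 3.14, 3.14].

### API

Orientations are given as a rotation vector (axis times angle).
In Python, from plant import r gives the robot as it stands.
- The arm moves only by the tool arm_command, never from a script. Its argument "commands" is a list that holds one entry, the list of rows, each a list of 5 numbers: the opening, from -1 (shut) to 1 (fully open), then the shift along the tool's x, y, z as a fraction of full scale, then the turn about the tool's z as a fraction of full scale. In form: [[[jaw, dx, dy, dz, yaw], ...]]. A call has 1 to 12 rows; each row is the pose to reach, as a shift and turn from the pose commanded when the call began, along the tool's axes at that moment; what a row does not reach only later rows make up. Full scale, the value 1, is 0.4 m for a shift and 90 degrees for a turn. A row lasts 1/10 s, in which the tool goes at most 50 mm and 8.59 degrees, less where a joint would pass 70% of its speed; a pose out of reach is approached as far as the arm can. A call with a number of a shift or a turn outside -1 to 1 is refused whole. A call with a gripper value outside its range is refused whole. The fingers move at their own pace and stop on an object; "squeeze" is the grip in N (left out, the last holds). Time passes only in rows, so rows that repeat a pose let the fingers close. It gives the time, the measured TCP pose, the force, the opening and the grip force at its end, in the units of the state.
- r.state(): the state, without advancing time (a new reading comes with each control period).
- r.snapshot(name): name is "side" or "top" or "wrist"; returns a dict with "pixels" (384x512x3 uint8, blue, green, red), "fx", "fy", "cx", "cy" (pixels), "R" (3x3) and "t" (3): a world point X has camera coordinates R X + t. Camera axes: x right, y down, z forward; pixel columns grow to the right and rows downward; lengths in m; the calibration is good to about 2 mm. A picture is of the moment at which its call begins. There is no depth.
- r.finish_job(): hands the job in; it is judged then, once.
Trained networks look in a picture, given as the dict that the camera call returned (one of the last four; its "shot" number tells which), for a name from the list of things; names that differ only in an ending like _2 or _b are one class to them, and where a whole thing is asked for, a point or a joint stands for the part that bears it (a point fixed in the world has none). Each returns a list of dicts, best first, with "conf" (0 to 1); they miss things now and then, are a little off and sometimes report something else, mostly with a low value. They report only what shows in the picture. A call takes as long as a camera call. They do not tell look-alikes from the thing itself.
- r.trace(picture, query): "mask" (384x512 bool, what is visible of it) and "location" ([column, row] in pixels, amid what is visible of it).
- r.place_of(picture, query): "location" ([column, row] in pixels: a listed point, or the origin of a listed thing).
The state is a dict: "t": time; "joint_pos": joint angles; "joint_velocities": joint speeds; "effort": joint torques, N m; "tcp_pos": TCP position; "ee_rot": TCP orientation; "ft_force": force on the tool from outside, world axes, zero at the start; "torque": the same for the moment, N m; "opening": finger opening in m; "gripper_force": force on a finger pad.
Only numpy, scipy, OpenCV 4.12 (cv2) and the standard library are available. Lean on these libraries where they do the work, as an engineer would, in place of code of your own. Each camera call takes 0.05 s, during which the arm holds its last target. There are 200 camera calls.

## Working session

There is one attempt and no reset: what is moved stays moved. The work goes in short steps, Python scripts to look and compute and a tool call to move; the robot and the scene stay as the last step left them, time stands still between calls to the robot, and variables do not carry over. Pictures are saved under pics/ and viewed, at most 10 in all, crops included, and the job is handed in when it is done.

Besides the shell and the picture viewer there is one more tool, called after "Call:" as name(argument=value, ...) on one line, values as JSON. arm_command: Moves the arm, as the interface text tells. Shift numbers are shares of 0.4 m and turn numbers shares of 90 degrees, none past 1 either way. Its arguments: {"type":"object","properties":{"commands":{"type":"array","items":{"type":"array","items":{"type":"array","items":{"type":"number","minimum":-1,"maximum":1}}}},"squeeze":{"type":"number"}},"required":["commands"]}

```bash
mkdir -p pics; cat > h.py <<'E'
import numpy as np, cv2
from plant import r
def ray(p,uv):
    R=np.array(p["R"]);t=np.array(p["t"]);c=-R.T@t
    d=R.T@np.array([(uv[0]-p["cx"])/p["fx"],(uv[1]-p["cy"])/p["fy"],1]);return c,d/np.linalg.norm(d)
def atz(p,uv,z):
    c,d=ray(p,uv);return c+d*(z-c[2])/d[2]
def tri(*l):
    A=0;b=0
    for p,uv in l:
        c,d=ray(p,uv);M=np.eye(3)-np.outer(d,d);A=A+M;b=b+M@c
    return np.linalg.solve(A,b)
def proj(p,X):
    c=np.array(p["R"])@np.array(X)+np.array(p["t"]);return [p["fx"]*c[0]/c[2]+p["cx"],p["fy"]*c[1]/c[2]+p["cy"]]
E
python3 - <<'E'
from h import *
s=r.snapshot("side");t=r.snapshot("top")
cv2.imwrite("pics/a.png",np.vstack([cv2.resize(x["pixels"],(400,300)) for x in(s,t)]) if 0 else np.hstack([cv2.resize(x["pixels"],(400,300)) for x in (s,t)]))
for n,p in(("side",s),("top",t)):
    print(n,-np.array(p["R"]).T@np.array(p["t"]),np.round(p["R"],2).tolist())
    for q in["refill_mid","dispenser","clamp_paddle"]:
        print(q,[(np.round(d["location"],1).tolist(),round(d["conf"],2)) for d in r.place_of(p,q)])
st=r.state();print(st["t"],st["tcp_pos"],st["ee_rot"],st["ft_force"])
E
```

```text
side [0.12898799 0.51234319 0.66593201] [[-0.86, -0.51, -0.02], [-0.32, 0.56, -0.77], [0.41, -0.65, -0.64]]
refill_mid [([326.5, 215.1], 0.97), ([274.2, 224.4], 0.79), ([287.2, 196.4], 0.63)]
dispenser [([181.0, 288.9], 0.94)]
clamp_paddle [([95.4, 218.4], 0.84)]
top [ 0.27024814 -0.02715613  1.07743708] [[0.02, -1.0, 0.0], [-0.98, -0.02, -0.21], [0.21, 0.0, -0.98]]
refill_mid [([267.3, 219.8], 0.72), ([302.4, 260.0], 0.72), ([306.0, 213.5], 0.71)]
dispenser [([190.9, 186.5], 0.9)]
clamp_paddle [([304.2, 212.5], 0.69)]
0.4 [ 0.1580776  -0.60459294  0.23114017] [-3.11563119e+00 -4.00683590e-01  6.90767199e-05] [ 0.87509053 -0.65170424 -0.31470846]
```

View pics/a.png

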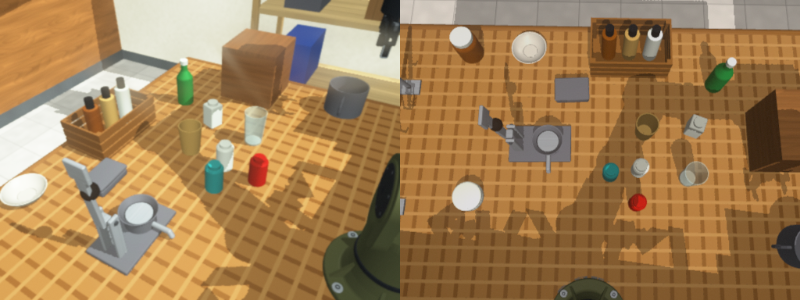

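In the side view, the upright white things are at (287,198), which has a round body, and (273,145), which looks square. The turquoise one at (274,226) and the red one at (331,218) are not meant. I'll confirm the round one in one enlarged crop.

```bash
python3 - <<'E'
from h import *
s=r.snapshot("side");t=r.snapshot("top")
a=cv2.resize(s["pixels"][120:250,230:360],(400,400),interpolation=3)
b=cv2.resize(t["pixels"][130:260,100:230],(400,400),interpolation=3)
cv2.imwrite("pics/b.png",np.hstack([a,b]))
X=tri((s,(287.2,196.4)),(t,(306,213.5)));print("refill",X,atz(s,(287.2,196.4),.045),atz(t,(306,213.5),.045))
ds=r.place_of(s,"dispenser")[0]["location"];dt=r.place_of(t,"dispenser")[0]["location"]
D=tri((s,ds),(t,dt));print("disp",D,atz(s,ds,0),atz(t,dt,0))
pd=r.trace(t,"dispenser")[0]; m=pd["mask"].astype(np.uint8)
print(cv2.minAreaRect(np.argwhere(m)[:,::-1].astype(np.float32)))
for q,p in(("clamp",t),("clamp",s),("clamp_paddle",s),("clamp_paddle",t),("seat",t),("seat",s)):
    print(q,[(np.round(d["location"],1).tolist(),round(d["conf"],2),int(d["mask"].sum())) for d in r.trace(p,q)][:3])
# project expected outlines at yaw candidates
E
```

```text
refill [ 0.44885036 -0.14781037  0.0532038 ] [ 0.45168996 -0.15693796  0.045     ] [ 0.45165455 -0.14831716  0.045     ]
disp [0.52186111 0.14086584 0.00761884] [0.52412931 0.13596262 0.        ] [0.52570713 0.14309914 0.        ]
((157.0982208251953, 180.93853759765625), (129.4925994873047, 65.72514343261719), 12.95758056640625)
clamp [([116.1, 158.4], 0.94, 860)]
clamp [([111.6, 242.3], 0.96, 1895)]
clamp_paddle [([110.8, 238.6], 0.91, 1861)]
clamp_paddle [([118.0, 157.9], 0.59, 856)]
seat [([186.8, 181.8], 0.88, 575)]
seat [([177.6, 273.1], 0.93, 809)]
```

View pics/b.png

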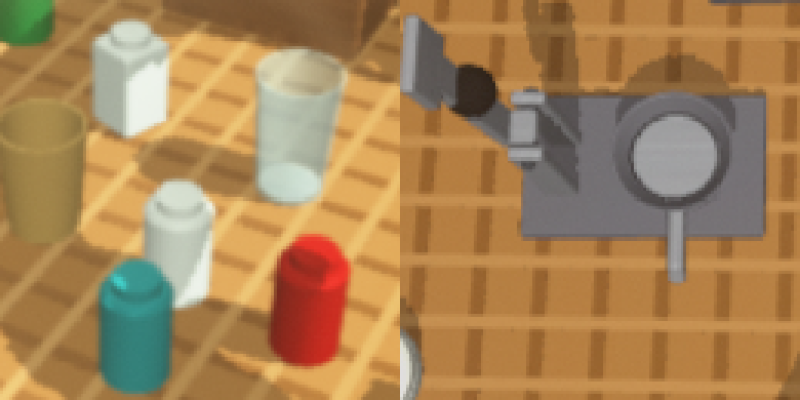

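The crop confirms the round white refill at (180,240), side image (287,198). The square one is at (130,80) in the crop. In the top crop, the plate corners are at (122,94), (365,94), (365,236) and (122,236), so I can fit the dispenser's yaw from them.

```bash
python3 - <<'E'
from h import *
s=r.snapshot("side");t=r.snapshot("top")
f=lambda u,v:(100+u/3.077,130+v/3.077)
C=[atz(t,f(*c),.012)[:2] for c in[(122,94),(365,94),(365,236),(122,236)]]
print(np.round(C,4).tolist())
# corners local: (60,130),(60,-70),(-60,-70),(-60,130)
L=np.array([(60,130),(60,-70),(-60,-70),(-60,130)])/1e3;C=np.array(C)
a=L-L.mean(0);b=C-C.mean(0)
yaw=np.arctan2((a[:,0]*b[:,1]-a[:,1]*b[:,0]).sum(),(a*b).sum())
Rm=np.array([[np.cos(yaw),-np.sin(yaw)],[np.sin(yaw),np.cos(yaw)]])
o=C.mean(0)-Rm@L.mean(0);print("yaw",np.degrees(yaw),"origin",o)
print("seat",atz(t,r.trace(t,"seat")[0]["location"],.042),atz(s,r.trace(s,"seat")[0]["location"],.042))
pa=r.place_of(s,"clamp_paddle")[0]["location"]
for th in np.arange(1.3,1.85,.05):
    y=.095-.155*np.cos(th)+.022*np.sin(th);z=.125+.155*np.sin(th)+.022*np.cos(th)
    P=np.r_[o+Rm@[0,y],z];print(round(th,2),np.round(P,3),np.round(proj(s,P),1),pa)
for n,ct,cs in(("turq",(270,220),(274.2,224.4)),("red",(305,259),(328,216)),("cup",(316,161),(243,175)),("glass",(377,222),(326,163))):
    print(n,atz(t,ct,.045),atz(s,cs,.045))
E
```

```text
[[0.5875, 0.2731], [0.5912, 0.0709], [0.4709, 0.0667], [0.4674, 0.2644]]
yaw 1.569662022403833 origin [0.53006153 0.13878543]
seat [0.52780335 0.14272075 0.042     ] [0.52721333 0.14526572 0.042     ]
1.3 [0.528 0.213 0.28 ] [123.7 198. ] [94.7, 220.4]
1.35 [0.528 0.221 0.281] [119.8 200.7] [94.7, 220.4]
1.4 [0.528 0.229 0.281] [115.8 203.7] [94.7, 220.4]
1.45 [0.527 0.237 0.282] [111.7 207. ] [94.7, 220.4]
1.5 [0.527 0.245 0.281] [107.7 210.5] [94.7, 220.4]
1.55 [0.527 0.253 0.28 ] [103.7 214.3] [94.7, 220.4]
1.6 [0.527 0.26  0.279] [ 99.8 218.4] [94.7, 220.4]
1.65 [0.527 0.268 0.278] [ 95.9 222.7] [94.7, 220.4]
1.7 [0.526 0.276 0.276] [ 92.  227.2] [94.7, 220.4]
1.75 [0.526 0.283 0.274] [ 88.3 232. ] [94.7, 220.4]
1.8 [0.526 0.29  0.271] [ 84.6 236.9] [94.7, 220.4]
turq [ 0.43420046 -0.06131723  0.045     ] [ 0.43335406 -0.06231266  0.045     ]
red [ 0.34223476 -0.14521726  0.045     ] [ 0.34625418 -0.14197849  0.045     ]
cup [ 0.58444232 -0.17405088  0.045     ] [ 0.58088265 -0.17578301  0.045     ]
glass [ 0.43388152 -0.3194945   0.045     ] [ 0.4274605  -0.31918694  0.045     ]
```

Call:
arm_command(commands=[[[1, 0.998, -0.914, 0, -0.837], [1, 0.998, -0.914, 0, -0.837], [1, 0.998, -0.914, 0, -0.837], [1, 0.998, -0.914, 0, -0.837], [1, 0.998, -0.914, 0, -0.837], [1, 0.998, -0.914, 0, -0.837], [1, 0.998, -0.914, 0, -0.837], [1, 0.998, -0.914, 0, -0.837], [1, 0.998, -0.914, 0, -0.837], [1, 0.998, -0.914, 0, -0.837], [1, 0.998, -0.914, 0, -0.837], [1, 0.998, -0.914, 0, -0.837]]], squeeze=40)

```text
t: 2.4
tcp_pos: [0.455, -0.1438, 0.2321]
ee_rot: [2.211, 2.231, 0.006]
ft_force: [0.3, -0.2, -0.2]
opening: 0.0852
gripper_force: 0.0
```

Call:
arm_command(commands=[[[1, 0, 0, 0, 0], [1, 0, 0, 0, 0]]])

```text
t: 2.6
tcp_pos: [0.4512, -0.1512, 0.2311]
ee_rot: [-2.223, -2.219, 0.002]
ft_force: [0.6, -0.9, 0.2]
opening: 0.0858
gripper_force: 0.0
```

```bash
python3 - <<'E'
from h import *
w=r.snapshot("wrist");s=r.snapshot("side")
cv2.imwrite("pics/c.png",np.hstack([cv2.resize(x["pixels"],(400,300)) for x in (w,s)]))
st=r.state();print(st["t"],st["tcp_pos"],st["ee_rot"],st["joint_pos"],st["ft_force"])
from scipy.spatial.transform import Rotation as Ro
print(np.round(Ro.from_rotvec(st["ee_rot"]).as_matrix(),3))
for d in r.place_of(w,"refill_mid"):print(d["location"],d["conf"],atz(w,d["location"],.045))
E
```

```text
2.7 [ 0.45108526 -0.1514914   0.23115519] [-2.22476523e+00 -2.21794317e+00  1.16482029e-03] [ 0.7991181   0.32823274 -0.71007391  1.87290403  0.248195    1.03036238
 -0.01680461] [ 0.11579249 -0.66380469  0.29418621]
[[ 0.003  1.    -0.001]
 [ 1.    -0.003 -0.   ]
 [-0.    -0.001 -1.   ]]
[252.4, 161.4] 0.94 [ 0.44606962 -0.14809764  0.045     ]
[162.7, 160.8] 0.84 [ 0.33607143 -0.147117    0.045     ]
[240.8, 84.9] 0.77 [ 0.43352356 -0.0598126   0.045     ]
```

View pics/c.png

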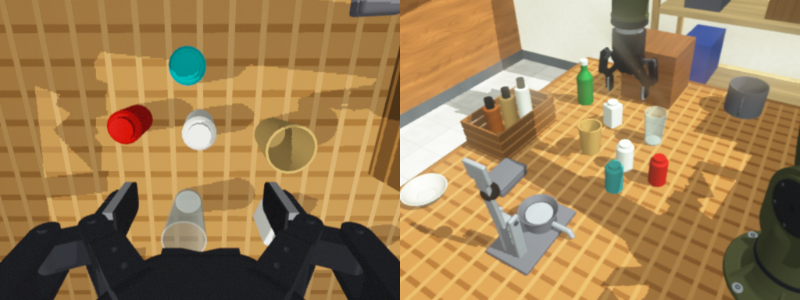

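The wrist view shows the round white refill at (200,130), with red to its left and turquoise above. The fingers have free space either side of the refill along world x. The finger direction is right, so I'll descend and grip.

Call:
arm_command(commands=[[[1, 0.006, -0.005, 0.1, 0], [1, 0.006, -0.005, 0.2, 0], [1, 0.006, -0.005, 0.3, 0], [1, 0.006, -0.005, 0.4, 0], [1, 0.006, -0.005, 0.45, 0], [1, 0.006, -0.005, 0.4875, 0], [1, 0.006, -0.005, 0.4875, 0], [1, 0.006, -0.005, 0.4875, 0]]])

```text
t: 3.55
tcp_pos: [0.4497, -0.1481, 0.0365]
ee_rot: [-2.223, -2.22, 0.0]
ft_force: [-0.3, -0.5, 0.6]
opening: 0.0852
gripper_force: 0.0
```

Call:
arm_command(commands=[[[0.2, 0, 0, 0, 0], [0, 0, 0, 0, 0], [-0.3, 0, 0, 0, 0], [-0.3, 0, 0, 0, 0], [-0.5, 0, 0, 0, 0], [-0.5, 0, 0, 0, 0], [-0.5, 0, 0, 0, 0], [-0.5, 0, 0, 0, 0], [-0.5, 0, 0, 0, 0]]], squeeze=40)

```text
t: 4.45
tcp_pos: [0.4502, -0.1479, 0.0373]
ee_rot: [2.221, 2.22, 0.0]
ft_force: [-1.9, 0.2, 7.4]
opening: 0.049
gripper_force: 40.3
```

Call:
arm_command(commands=[[[-0.5, 0, 0, -0.03, 0], [-0.5, 0, 0, -0.1, 0], [-0.5, 0, 0, -0.18, 0], [-0.5, 0, 0, -0.26, 0], [-0.5, 0, 0, -0.33, 0], [-0.5, 0, 0, -0.35, 0], [-0.5, 0, 0, -0.35, 0]]])

```text
t: 5.15
tcp_pos: [0.4503, -0.1478, 0.1777]
ee_rot: [2.22, 2.219, 0.001]
ft_force: [0.5, -0.5, -1.6]
opening: 0.0491
gripper_force: 41.9
```

```bash
python3 - <<'E'
from h import *
w=r.snapshot("wrist");s=r.snapshot("side");t=r.snapshot("top")
st=r.state();T=st["tcp_pos"];print(st["t"],T,st["opening"],st["ft_force"])
for n,p in(("w",w),("s",s),("t",t)):
    e=[T[0],T[1],T[2]+.009]
    print(n,np.round(proj(p,e),1),[(np.round(d["location"],1).tolist(),round(d["conf"],2),np.round(atz(p,d["location"],T[2]+.009),3)) for d in r.place_of(p,"refill_mid")][:4])
print(atz(t,r.trace(t,"seat")[0]["location"],.042))
cv2.imwrite("pics/d.png",np.hstack([cv2.resize(x["pixels"],(400,300)) for x in (w,s)]))
E
```

```text
5.3 [ 0.44897294 -0.14752693  0.17531892] 0.04872592439233695 [ 0.05235012  0.21844668 -1.23835855]
w [254.2 240.1] [([239.5, 87.7], 0.63, array([ 0.442, -0.068,  0.184])), ([150.0, 172.5], 0.63, array([ 0.396, -0.109,  0.184]))]
s [288.5 146.8] [([275.0, 225.4], 0.82, array([0.363, 0.068, 0.184])), ([287.5, 146.2], 0.66, array([ 0.452, -0.149,  0.184])), ([327.4, 217.0], 0.66, array([0.297, 0.008, 0.184]))]
t [313.3 203.4] [([264.0, 221.5], 0.85, array([ 0.409, -0.044,  0.184])), ([301.7, 259.9], 0.73, array([ 0.331, -0.123,  0.184])), ([311.6, 200.8], 0.55, array([ 0.455, -0.144,  0.184]))]
[0.53154493 0.13254202 0.042     ]
```

View pics/d.png

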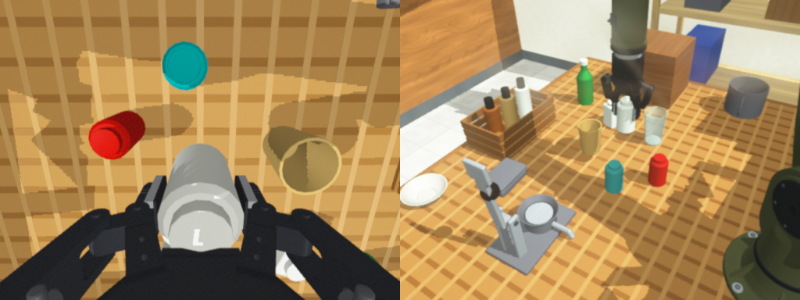

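The refill is gripped upright and on the pad centre line (wrist (200,210)). I'll move towards the cradle and stop short so the wrist camera can see it.

Call:
arm_command(commands=[[[-0.5, 0.05, 0.02, 0, 0], [-0.5, 0.13, 0.05, 0, 0], [-0.5, 0.22, 0.09, 0, 0], [-0.5, 0.31, 0.13, 0, 0], [-0.5, 0.4, 0.17, 0, 0], [-0.5, 0.45, 0.19, 0, 0], [-0.5, 0.475, 0.2, 0, 0], [-0.5, 0.475, 0.2, 0, 0], [-0.5, 0.475, 0.2, 0, 0]]])

```text
t: 6.4
tcp_pos: [0.5293, 0.041, 0.1758]
ee_rot: [-2.223, -2.22, 0.003]
ft_force: [-0.1, -0.8, -1.0]
opening: 0.0489
gripper_force: 41.8
```

```bash
python3 - <<'E'
from h import *
w=r.snapshot("wrist")
st=r.state();T=st["tcp_pos"];print(st["t"],T,st["opening"])
print([(d["conf"],d["location"],atz(w,d["location"],.042),d["mask"].sum()) for d in r.trace(w,"seat")][:2])
print([(d["conf"],atz(w,d["location"],0)) for d in r.place_of(w,"dispenser")])
o=r.trace(w,"seat")
im=w["pixels"].copy()
for z,rad in((.042,.034),(.056,.05)):
    for a in np.linspace(0,6.28,60):
        q=proj(w,[.529+rad*np.cos(a),.141+rad*np.sin(a),z]);cv2.circle(im,(int(q[0]),int(q[1])),0,(0,0,255),-1)
cv2.imwrite("pics/e.png",cv2.resize(im[:300],(800,468)))
E
```

```text
6.45 [0.52933319 0.04053968 0.17586389] 0.048968534927850846
[(0.67, [259.3, 73.6], array([0.53199002, 0.13951951, 0.042     ]), np.int64(4322))]
[(0.57, array([0.53126926, 0.14109225, 0.        ]))]
```

View pics/e.png

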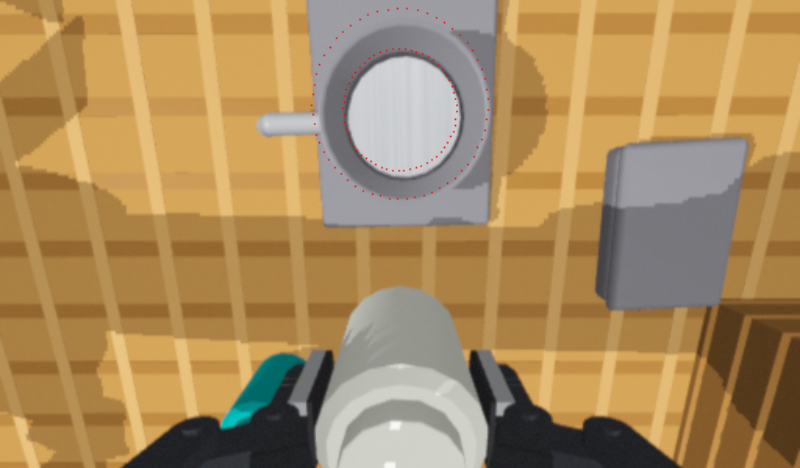

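The overlay circles sit about 4 mm too far in +y. The cradle axis is at about (0.530, 0.139). Before going in I'll check how far the wrist camera and gripper stand from the clamp.

```bash
python3 - <<'E'
from h import *
w=r.snapshot("wrist");s=r.snapshot("side")
c=-np.array(w["R"]).T@w["t"];print(c-r.state()["tcp_pos"])
cv2.imwrite("pics/f.png",cv2.resize(s["pixels"][60:330,40:400],(800,600)))
E
```

```text
[8.51511108e-05 7.36420444e-02 1.42352605e-01]
```

View pics/f.png

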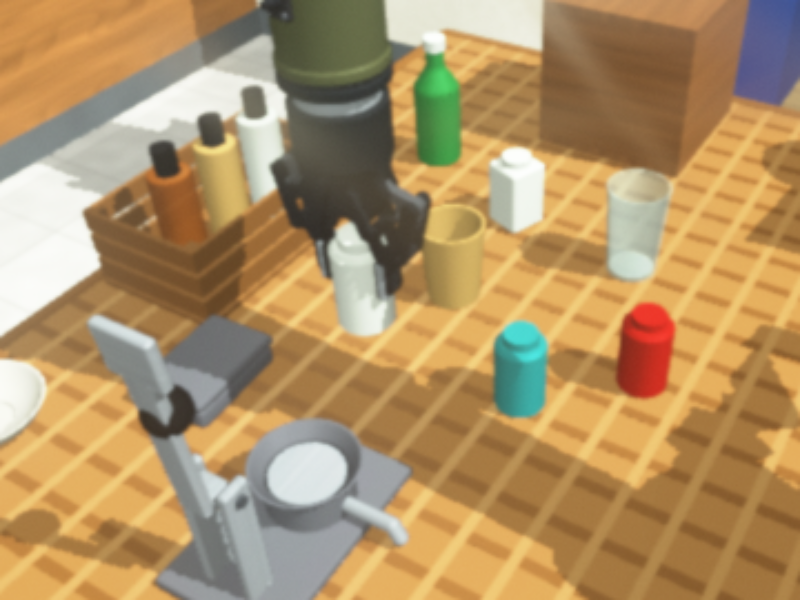

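Call:
arm_command(commands=[[[-0.5, 0.03, 0, 0, 0.08], [-0.5, 0.08, 0, 0, 0.16], [-0.5, 0.14, 0.002, 0, 0.24], [-0.5, 0.2, 0.002, 0, 0.32], [-0.5, 0.235, 0.002, 0, 0.4], [-0.5, 0.246, 0.002, 0, 0.5], [-0.5, 0.246, 0.002, 0, 0.5], [-0.5, 0.246, 0.002, 0.05, 0.5], [-0.5, 0.246, 0.002, 0.11, 0.5], [-0.5, 0.246, 0.002, 0.16, 0.5], [-0.5, 0.246, 0.002, 0.19, 0.5], [-0.5, 0.246, 0.002, 0.19, 0.5]]])

```text
t: 7.9
tcp_pos: [0.5299, 0.1398, 0.0989]
ee_rot: [-2.901, -1.204, 0.005]
ft_force: [0.2, 0.1, -1.4]
opening: 0.0486
gripper_force: 41.8
```

```bash
python3 - <<'E'
from h import *
s=r.snapshot("side");t=r.snapshot("top");st=r.state();print(st["t"],st["tcp_pos"],st["ft_force"],st["joint_pos"])
a=cv2.resize(s["pixels"][170:320,70:270],(400,300));b=cv2.resize(t["pixels"][120:270,100:300],(400,300))
cv2.imwrite("pics/g.png",np.hstack([a,b]))
E
```

```text
8.0 [0.5310535 0.1406036 0.100742 ] [ 0.09151701  0.85031279 -1.0575247 ] [-0.02312323  0.55503948 -0.42644364  1.8710919   0.31465747  0.78137807
 -1.40341534]
```

View pics/g.png

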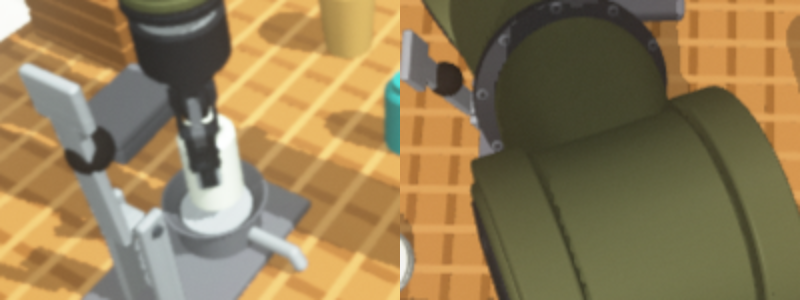

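The refill hangs upright over the cradle centre and the clamp is clear. I'll lower it and watch the force.

Call:
arm_command(commands=[[[-0.5, 0, 0, 0.02, 0], [-0.5, 0, 0, 0.035, 0], [-0.5, 0, 0, 0.045, 0], [-0.5, 0, 0, 0.05, 0], [-0.5, 0, 0, 0.05, 0]]])

```text
t: 8.5
tcp_pos: [0.5306, 0.1408, 0.08]
ee_rot: [-2.902, -1.202, 0.001]
ft_force: [-0.3, -0.7, -0.8]
opening: 0.0488
gripper_force: 41.8
```

Call:
arm_command(commands=[[[-0.5, 0, 0, 0.003, 0], [-0.5, 0, 0, 0.004, 0], [-0.5, 0, 0, 0.004, 0]]])

```text
t: 8.8
tcp_pos: [0.5309, 0.141, 0.0792]
ee_rot: [2.902, 1.202, 0.001]
ft_force: [-1.5, 0.4, 4.4]
opening: 0.0491
gripper_force: 42.2
```

Contact felt on the seat. Release and rise.

Call:
arm_command(commands=[[[0.3, 0, 0, 0, 0], [0.6, 0, 0, 0, 0], [0.9, 0, 0, 0, 0], [0.9, 0, 0, 0, 0], [0.9, 0, 0, -0.04, 0], [0.9, 0, 0, -0.12, 0], [0.9, 0, 0, -0.22, 0], [0.9, 0, 0, -0.32, 0], [0.9, 0, 0, -0.42, 0], [0.9, 0, 0, -0.48, 0], [0.9, 0, 0, -0.5, 0], [0.9, 0, 0, -0.5, 0]]])

```text
t: 10.0
tcp_pos: [0.531, 0.1409, 0.2794]
ee_rot: [2.902, 1.201, 0.003]
ft_force: [0.7, 0.6, -1.0]
opening: 0.0813
gripper_force: 0.0
```

```bash
python3 - <<'E'
from h import *
s=r.snapshot("side");t=r.snapshot("top");w=r.snapshot("wrist");st=r.state();print(st["t"],st["tcp_pos"],st["ft_force"],st["joint_pos"])
for d in r.place_of(s,"refill_mid"):print(d["location"],d["conf"],atz(s,d["location"],.087))
print(proj(s,[.531,.14,.087]), r.place_of(s,"clamp_paddle")[:1])
a=cv2.resize(s["pixels"][170:320,70:270],(400,300));b=cv2.resize(w["pixels"],(400,300))
cv2.imwrite("pics/h.png",np.hstack([a,b]))
E
```

```text
10.15 [0.53001755 0.14041768 0.27702011] [0.07573797 0.03870207 0.42950017] [ 0.03558542  0.37669337 -0.49622687  1.62282497  0.18911466  1.1930043
 -1.28749427]
[275.9, 224.6] 0.97 [ 0.40962007 -0.02459423  0.087     ]
[174.9, 260.2] 0.84 [0.52291763 0.14664546 0.087     ]
[327.5, 215.6] 0.6 [ 0.33288469 -0.09831651  0.087     ]
[np.float64(173.72126685167925), np.float64(256.1160435882232)] [{'location': [97.7, 223.5], 'conf': 0.6}]
```

View pics/h.png

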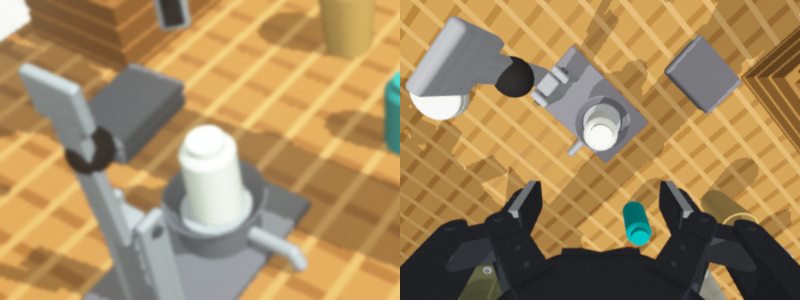

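The refill stands upright in the cradle, crop (210,180), and the clamp is still open. I'll rise, turn back and shut the fingers, then go behind the paddle.

Call:
arm_command(commands=[[[0, 0, 0, -0.1, 0], [-1, 0, 0, -0.2, -0.1], [-1, 0, 0, -0.22, -0.2], [-1, 0, 0, -0.22, -0.3], [-1, 0, 0, -0.22, -0.4], [-1, 0, 0, -0.22, -0.5], [-1, 0, 0, -0.22, -0.5], [-1, 0, 0, -0.22, -0.5]]])

```text
t: 11.05
tcp_pos: [0.5306, 0.1405, 0.3657]
ee_rot: [-2.221, -2.221, 0.002]
ft_force: [0.1, -0.3, -0.7]
opening: -0.0001
gripper_force: 0.0
```

Call:
arm_command(commands=[[[-1, 0.08, 0, 0, 0], [-1, 0.17, 0, 0, 0], [-1, 0.27, 0, 0, 0], [-1, 0.37, 0, 0, 0], [-1, 0.45, 0, 0, 0], [-1, 0.475, 0, 0, 0], [-1, 0.475, 0, 0, 0]]])

```text
t: 11.75
tcp_pos: [0.53, 0.3324, 0.3657]
ee_rot: [-2.219, -2.223, 0.002]
ft_force: [0.5, -0.4, 0.1]
opening: 0.0003
gripper_force: 0.0
```

Call:
arm_command(commands=[[[-1, 0, 0, 0.1, 0], [-1, 0, 0, 0.2, 0], [-1, 0, 0, 0.239, 0], [-1, 0, 0, 0.239, 0], [-1, 0, 0, 0.239, 0]]])

```text
t: 12.25
tcp_pos: [0.5316, 0.3295, 0.2719]
ee_rot: [2.224, 2.218, 0.001]
ft_force: [-0.3, 0.1, 0.9]
opening: 0.0001
gripper_force: 0.0
```

Call:
arm_command(commands=[[[-1, -0.08, 0, 0, 0], [-1, -0.12, 0, 0, 0], [-1, -0.15, 0, 0, 0], [-1, -0.19, 0, -0.003, 0], [-1, -0.23, 0, -0.005, 0], [-1, -0.27, 0, -0.005, 0], [-1, -0.3075, 0, -0.005, 0], [-1, -0.335, 0, 0, 0], [-1, -0.3625, 0, 0.005, 0], [-1, -0.3625, 0, 0.005, 0]]])

```text
t: 13.25
tcp_pos: [0.5309, 0.1838, 0.2688]
ee_rot: [2.224, 2.218, -0.002]
ft_force: [-0.3, -0.5, 0.8]
opening: 0.0001
gripper_force: 0.0
```

```bash
python3 - <<'E'
from h import *
s=r.snapshot("side");st=r.state();print(st["t"],st["tcp_pos"],st["ft_force"])
cv2.imwrite("pics/i.png",cv2.resize(s["pixels"][130:320,50:290],(640,507)))
E
```

```text
13.3 [0.53081035 0.18490223 0.26896502] [ 0.3797768   0.93957579 -1.07399811]
```

View pics/i.png

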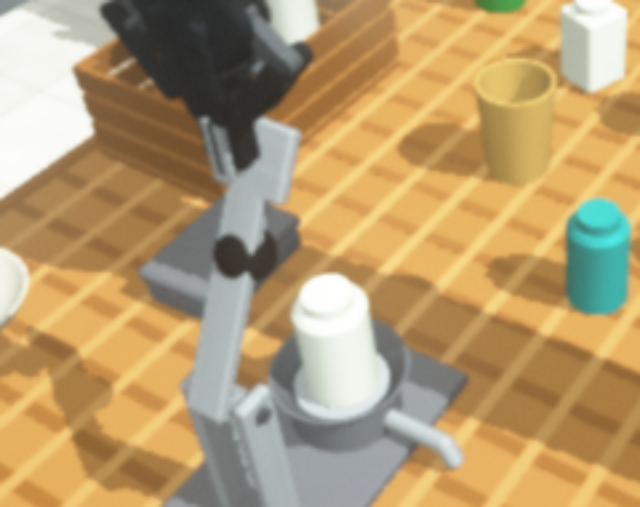

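The finger is behind the paddle, crop (245,150), and the clamp is swinging over. The refill stands undisturbed.

Call:
arm_command(commands=[[[-1, -0.023, 0, 0.013, 0], [-1, -0.046, 0, 0.0275, 0], [-1, -0.07, 0, 0.043, 0], [-1, -0.095, 0, 0.0605, 0], [-1, -0.117, 0, 0.08, 0], [-1, -0.1375, 0, 0.1, 0], [-1, -0.156, 0, 0.123, 0], [-1, -0.174, 0, 0.1475, 0], [-1, -0.19, 0, 0.172, 0], [-1, -0.203, 0, 0.1975, 0], [-1, -0.2175, 0, 0.2275, 0], [-1, -0.2175, 0, 0.2275, 0]]])

```text
t: 14.5
tcp_pos: [0.5297, 0.0974, 0.1761]
ee_rot: [-2.222, -2.219, 0.005]
ft_force: [0.4, -0.2, 0.4]
opening: 0.0001
gripper_force: 0.0
```

Call:
arm_command(commands=[[[-1, -0.01, 0, 0.008, 0], [-1, -0.015, 0, 0.016, 0], [-1, -0.02, 0, 0.024, 0], [-1, -0.024, 0, 0.032, 0], [-1, -0.028, 0, 0.04, 0], [-1, -0.03, 0, 0.048, 0], [-1, -0.03, 0, 0.056, 0], [-1, -0.03, 0, 0.056, 0]]])

```text
t: 15.3
tcp_pos: [0.5308, 0.0863, 0.1552]
ee_rot: [2.222, 2.221, -0.001]
ft_force: [1.4, 0.6, 0.4]
opening: 0.0001
gripper_force: 0.5
```

```bash
python3 - <<'E'
from h import *
s=r.snapshot("side");st=r.state();print(st["t"],st["tcp_pos"],st["ft_force"])
print(r.place_of(s,"clamp_paddle")[:2],[(d["location"],d["conf"]) for d in r.place_of(s,"refill_mid")],[(d["location"],d["conf"]) for d in r.trace(s,"clamp")])
for th in(0,.1,.17,.3,.5):
    y=.095-.155*np.cos(th)+.022*np.sin(th);z=.125+.155*np.sin(th)+.022*np.cos(th)
    print(th,proj(s,[.53,.139+y,z]))
cv2.imwrite("pics/j.png",cv2.resize(s["pixels"][130:320,50:290],(640,507)))
E
```

```text
15.35 [0.53053249 0.08614645 0.15527855] [ 1.01820976 -0.16035805  1.23738088]
[{'location': [193.1, 207.2], 'conf': 0.58}] [([330.0, 215.4], 0.97), ([175.8, 262.2], 0.61)] [([160.7, 240.8], 0.81)]
0 [np.float64(190.92607634781888), np.float64(212.16246661733507)]
0.1 [np.float64(188.96918469277327), np.float64(206.75117527752934)]
0.17 [np.float64(187.26344902864838), np.float64(203.24536941543656)]
0.3 [np.float64(183.34871407951312), np.float64(197.42989669624578)]
0.5 [np.float64(175.40481842613931), np.float64(190.5320495377391)]
```

View pics/j.png

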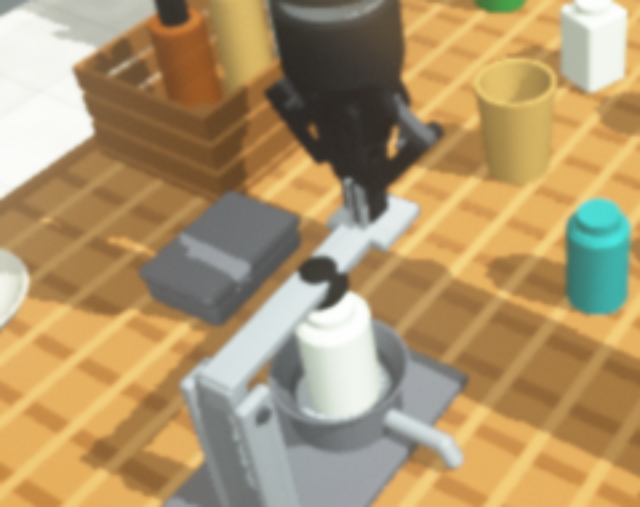

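The clamp lies almost level with its foot on the refill neck, crop (330,290), and the finger is on the paddle at (370,205). Now I'll press it down.

Call:
arm_command(commands=[[[-1, -0.003, 0, 0.005, 0], [-1, -0.006, 0, 0.01, 0], [-1, -0.01, 0, 0.015, 0], [-1, -0.01, 0, 0.02, 0], [-1, -0.01, 0, 0.02, 0]]])

```text
t: 16.0
tcp_pos: [0.5307, 0.0826, 0.1474]
ee_rot: [2.222, 2.221, -0.0]
ft_force: [1.4, 0.8, 0.3]
opening: 0.0
gripper_force: 0.6
```

Call:
arm_command(commands=[[[-1, 0, 0, 0.004, 0], [-1, 0, 0, 0.008, 0], [-1, 0, 0, 0.012, 0], [-1, 0, 0, 0.012, 0]]])

```text
t: 16.4
tcp_pos: [0.531, 0.0825, 0.1464]
ee_rot: [2.22, 2.218, 0.001]
ft_force: [-10.3, -3.4, 38.3]
opening: 0.0003
gripper_force: 19.0
```

Call:
arm_command(commands=[[[-1, 0, 0, -0.02, 0], [-1, 0, 0, -0.08, 0], [-1, 0, 0, -0.18, 0], [-1, 0, 0, -0.28, 0], [-1, 0, 0, -0.38, 0], [-1, -0.1, 0, -0.4, 0], [-1, -0.2, 0, -0.4, 0], [-1, -0.3, 0, -0.4, 0], [-1, -0.3, 0, -0.4, 0], [-1, -0.3, 0, -0.4, 0]]])

```text
t: 17.4
tcp_pos: [0.5302, -0.0388, 0.3023]
ee_rot: [-2.225, -2.217, 0.002]
ft_force: [-0.4, 0.6, 0.0]
opening: 0.0002
gripper_force: 0.0
```

```bash
python3 - <<'E'
from h import *
s=r.snapshot("side");t=r.snapshot("top");st=r.state();print(st["t"],st["tcp_pos"],st["ft_force"])
for n,p in(("s",s),("t",t)):
    print(n,[(np.round(d["location"],1),d["conf"]) for d in r.place_of(p,"clamp_paddle")[:2]],[(np.round(d["location"],1),d["conf"]) for d in r.place_of(p,"refill_mid")])
    for th in(0,.1,.17):
        y=.095-.155*np.cos(th)+.022*np.sin(th);z=.125+.155*np.sin(th)+.022*np.cos(th)
        print(th,np.round(proj(p,[.53,.139+y,z]),1))
    print(np.round([proj(p,[.53,.139,h]) for h in(.087,.072)],1))
cr=s["pixels"][215:320,110:240]
g=cv2.imread("pics/j.png")
# refill white blob vertical extent
hsv=cv2.cvtColor(s["pixels"],cv2.COLOR_BGR2HSV);m=((hsv[...,1]<40)&(hsv[...,2]>215))[225:310,150:210];ys,xs=np.nonzero(m);print("white",ys.min()+225,ys.max()+225,xs.min()+150,xs.max()+150,m.sum())
E
```

```text
17.5 [ 0.53041827 -0.0363835   0.30268216] [ 0.37763823 -0.33262635  0.00987441]
s [(array([190.4, 212.7]), 0.59)] [(array([174.6, 264. ]), 0.85), (array([275.6, 223.7]), 0.7), (array([329.3, 217.7]), 0.61)]
0 [190.9 212.2]
0.1 [189.  206.8]
0.17 [187.3 203.2]
[[174.5 256. ]
 [175.6 261.5]]
t [(array([210.3, 166.4]), 0.88)] [(array([186.2, 177.9]), 0.78), (array([266.4, 220.1]), 0.56)]
0 [209.1 169.2]
0.1 [207.  167.3]
0.17 [205.1 165.9]
[[186.3 175.7]
 [187.3 177.3]]
white 225 291 150 209 1159
```

```bash
python3 -c "
from plant import r
print(r.finish_job())"
```

```text
the job is handed in; nothing more can be done
None
```

I handed the job in at about 17.5 s. The round refill stands upright in the cradle, the clamp is closed (side camera and finger height agree), and the refill moved down about as far as expected. The arm was clear; the highest wrist force I read was about 38 N.

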